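# Close the suction jar and clamp its lid to the set force

### The arm

A 7-joint arm with a two-finger parallel gripper is mounted at the origin on a cart in front of the work surface, level with it; the furniture and walls round the work are solid. World frame = base frame: x ahead of the robot, y to its left, z up, the work surface at z = 0. Lengths are in m, angles in rad, forces in N, time in s.
With the tool pointing down it reaches from about 0.4 to 0.85 m from the base axis. Payload 10.4 kg.
Tool frame: the origin (TCP) lies midway between the tips of the shut fingers; the grasp point (between the pads) lies 19 mm behind it; z points along the fingers, y is the line along which they close (so a half turn about z gives the same grasp; the last joint's range is limited). The gripper opens to 87 mm and grips with 3 to 60 N. Pads are 19 mm wide; open, the fingers measure 117 mm over their backs; the gripper's body (75 mm by 190 mm) begins 51 mm behind the grasp point.
Start: joints at [1.102, 0.332, -0.065, 1.46, 0.022, 1.35, -0.088], TCP at [0.27, -0.564, 0.223] pointing down, gripper open.
Joint ranges: [-2.6, 2.6], [-0.5, 2.12], [-1.47, 1.34], [0.16, 2.42], [-1.27, 4.41], [0.06, 2.06], [-2.6, 2.6]. Speed limits (rad/s): [2.22, 2.22, 2.79, 2.79, 3.14, 3.14, 3.14].

### API

Orientations are given as a unit quaternion [x, y, z, w].
In Python, from bench import r gives the robot as it stands.
- The arm moves only by the tool move_arm, never from a script. Its argument "targets" is a list of rows, each a list of 3 entries, a list of its own where there are three numbers: the shift along the tool's x, y, z in cm, then the turn, a rotation vector about the tool's x, y, z in rad, then the opening in per cent of the stroke, from 0 (shut) to 100 (fully open). In form: [[[x, y, z], [wx, wy, wz], gripper], ...]. A call has 1 to 20 rows; each row shifts and turns the commanded pose from where the row before left it, along the tool's axes as they then stand; what a row does not reach is not made up. A row lasts 1/8 s, in which the tool goes at most 62.5 mm and 10.7 degrees, less where a joint would pass 70% of its speed; a pose out of reach is approached as far as the arm can. A call with a gripper value outside its range is refused whole. The fingers move at their own pace and stop on an object; "grip_force" is the grip in N (left out, the last holds). Time passes only in rows, so rows that do not move let the fingers close. It gives the time, the measured TCP pose, the force, the opening and the grip force at its end, in the units of the state.
- r.read_state(): the state, without advancing time (a new reading comes with each control period).
- r.camera(name): name is "side" or "top"; returns a dict with "image" (400x640x3 uint8, blue, green, red), "vertical_fov" (degrees; the focal length in pixels is half the picture's height over the tangent of half this angle, whatever the lens; pixels are square), "cx", "cy" (the principal point, pixels), "k1" (the pictures are not rectified: a ray, as slopes to the right and down, at radius r is drawn at 1 + k1 r^2 times it, then the intrinsics apply), "cam_to_world" (4x4, takes a point from camera to world coordinates). Camera axes: x right, y down, z forward; pixel columns grow to the right and rows downward; lengths in m; the calibration is good to about 2 mm. A picture is of the moment at which its call begins. There is no depth.
- r.close_job(): hands the job in; it is judged then, once.
The state is a dict: "time": time; "joint_positions": joint angles; "joint_vel": joint speeds; "joint_torque": joint torques, N m; "ee_pos": TCP position; "eef_rot": TCP orientation; "ft_force": force on the tool from outside, world axes, zero at the start; "torque": the same for the moment, N m; "width": finger opening in m; "grip_force": force on a finger pad.
Only numpy, scipy, OpenCV 4.12 (cv2) and the standard library are available. Lean on these libraries where they do the work, as an engineer would, in place of code of your own. Each camera call takes 0.05 s, during which the arm holds its last target. There are 200 camera calls.

### The job

Close up the suction jar: put the loose lid on the jar, swing the clamp bridge right home over it until its hook is round the catch post, and screw the T-handle down (clockwise) until the steel tab springs out of the front of the spring housing. Then stop - at most a quarter turn more, or the jar will crack - and leave the other things on the trolley where they are.

Things in the scene. Friction and masses are not known exactly. Their poses are not given: they have to be found in the camera images.
- suction_stand: Fixed stand: white foot plate 126 x 206 x 16 mm (x, y, z) with a clear round jar (84 mm outside, 76 mm inside) and two steel posts with tops 172 mm high: hinge post at y = +85 mm, catch post at y = -85 mm (head 24 mm across). Origin: under the jar's axis, at trolley level; the plate stands askew, +x to the back left and +y (hinge post) to the front left of the trolley
- jar_mouth (a point): Centre of the jar's open top, in the plane of its rim, 103 mm above the trolley
- jar_lid: Loose white lid, 60 to 130 g: flange 92 mm across, 5 mm thick, with a tapered spigot below it (10 mm deep, 68 mm across, 52 mm at its foot) that enters the jar with 4 mm play all round. Origin: centre of the spigot's underside; the flange lies at z = 10 to 15 mm. It starts upright on the trolley, left or right of the stand. Seated, its origin is 93 mm above the trolley; any yaw will do
- lid_boss (a point): Middle of the round boss on the lid by which it is taken: 28 mm across, 26 mm high (z = 15 to 41 mm above the lid's origin; this point at 28 mm). Two hose stubs, 14 mm across and 16 mm high, stand on the flange at x = +33 and -33 mm: take the boss with the fingers along the lid's y
- bridge_hinge (a point): Point on the axis of the hinge post, 157 mm above the trolley (mid-thickness of the bridge); the bridge swings about the vertical through it
- bridge_knob (a point): Middle of the black upright knob (20 mm across, waist 14 mm, 30 mm tall) on the free end of the steel bridge, 206 mm from the hinge axis; this point is 180 mm above the trolley. The bridge bar is 24 mm wide, from 150 to 164 mm above the trolley. With the bridge home the knob is at y = -121 mm on the stand's y axis
- bridge (a joint): Swing of the bridge (rad) about the hinge post: 0 = home against its stop, across the jar with its hook round the catch post; positive = open, anticlockwise from above, away from the catch post. Stays where it is left (friction 0.12 N m). Starts between 1.4 and 1.7
- t_bar (a point): Centre of the black T-handle bar on top of the clamp screw: 70 mm long (along this point's x), 14 mm wide, 16 mm high, flat sides, 12 mm stem below. On the bridge, 85 mm from the hinge axis; 238 mm above the trolley less 1.91 mm for each rad of tee, plus the nut's rise. Below it the brass nut, 28 mm across, tops out at 195 to 205 mm
- tee (a joint): Turn of the T-handle (rad), growing clockwise seen from above (tightening). Each rad lowers the screw's foot and the T-bar by 1.91 mm (12 mm a turn). At 0 the foot is 140 mm above the trolley, the boss of a seated lid 134 mm: it touches at about 3.1 rad. Stays where it is left; takes 0.12 N m free, 0.18 N m at the set force. Starts between 1.0 and 2.4
- tab (a joint): Travel of the indicator tab (m): 0 = held in, almost flush with the housing's front; 0.018 = sprung out. It is let go at once when the clamping force reaches its set value of about 27 N, and stays out; it cannot be pulled out before
- tab_tip (a point): Middle of the outer edge of the indicator tab, a steel plate 36 mm wide, 6 mm thick, 176 mm above the trolley, in the slot in the front of the white spring housing (50 x 58 x 26 mm, on the bridge round the screw, its top at 190 mm). With the bridge home it faces the stand's -x, towards the robot and somewhat to its right, and springs out 18 mm that way
- gland (a joint): Rise (m) of the brass spring-loaded nut in the top of the housing: 0 until the clamping force exceeds about 12 N, then 1 mm for each 5 N; at about 0.003 the tab is let go. Above 0.007 the jar cracks
- tape: Bystander: loose roll of white tape, 72 mm across, 30 mm high, left or right of the stand (where the lid is not)
- specimen_pot: Bystander: loose white lidded specimen pot, 62 mm across, 64 mm high, at the right rear
- ampoule_carton: Bystander: loose flat carton, 52 x 78 x 22 mm, to the left behind the stand
There are look-alikes about, which are no part of the job. Leave any purple look-alike of the jar_lid alone.

How it is judged:
By the outcome, as a careful person would: the job done as asked, in the order asked, and still so for the second after the job is handed in, with the robot touching nothing.
It also fails if it takes over 72 s, if anything falls off the work surface, if the arm or the gripper's body presses on something with over 40 N, if the wrist force passes 120 N, or if a joint passes its speed limit or range.

## Working session

There is one attempt and no reset: what is moved stays moved. The work goes in short steps, Python scripts to look and compute and a tool call to move; the robot and the scene stay as the last step left them, time stands still between calls to the robot, and variables do not carry over. Pictures are saved under pics/ and viewed, at most 10 in all, crops included, and the job is handed in when it is done.

Besides the shell and the picture viewer there is one more tool, called after ">>>" as a command line: name --argument value ..., lists and objects as JSON in quotes. move_arm: Moves the arm, as the interface text tells. Its arguments: {"type":"object","properties":{"targets":{"type":"array"},"grip_force":{"type":"number"}},"required":["targets"]}

```bash
mkdir -p pics; cat > h.py <<'E'
import numpy as np, cv2
from bench import r
def cam(n):
    c=r.camera(n); im=np.array(c["image"]); f=im.shape[0]/2/np.tan(np.radians(c["vertical_fov"])/2)
    return im,f,c["cx"],c["cy"],c["k1"],np.array(c["cam_to_world"])
def ray(c,u,v):
    im,f,cx,cy,k,T=c; d=np.array([(u-cx)/f,(v-cy)/f]); s=d.copy()
    for _ in range(30): s=d/(1+k*(s@s))
    w=T[:3,:3]@np.array([s[0],s[1],1]); return T[:3,3],w/np.linalg.norm(w)
def onz(c,u,v,z):
    o,d=ray(c,u,v); return o+d*(z-o[2])/d[2]
def proj(c,p):
    im,f,cx,cy,k,T=c; q=T[:3,:3].T@(np.array(p)-T[:3,3]); s=q[:2]/q[2]; s=s*(1+k*(s@s)); return s*f+[cx,cy]
def two(c1,p1,c2,p2):
    o1,d1=ray(c1,*p1);o2,d2=ray(c2,*p2)
    t=np.linalg.lstsq(np.c_[d1,-d2],o2-o1,rcond=None)[0]
    a,b=o1+t[0]*d1,o2+t[1]*d2; return (a+b)/2,np.linalg.norm(a-b)
E
python3 - <<'E'
from h import *
for n in("side","top"):
    c=cam(n); cv2.imwrite(f"pics/{n}0.png",c[0]); print(n,c[1:5],c[5].round(3).tolist())
s=r.read_state(); print({k:np.round(v,3).tolist() for k,v in s.items()})
E
```

```text
side (np.float64(461.8555925308711), 315.2435623326755, 199.82459225771166, -0.03419987750874319) [[-0.999, 0.02, -0.047, 0.627], [0.051, 0.395, -0.917, 1.269], [0.001, -0.919, -0.395, 0.708], [0.0, 0.0, 0.0, 1.0]]
top (np.float64(397.7722477148786), 320.1904155726361, 198.80985106689303, 0.008225686007311078) [[0.015, -0.999, 0.048, 0.47], [-1.0, -0.015, -0.009, -0.029], [0.01, -0.048, -0.999, 1.343], [0.0, 0.0, 0.0, 1.0]]
{'time': 0.1, 'joint_positions': [1.102, 0.333, -0.065, 1.461, 0.022, 1.35, -0.089], 'joint_vel': [-0.001, -0.0, 0.001, -0.004, -0.002, -0.0, -0.001], 'joint_torque': [0.002, -62.454, 0.025, -39.072, -0.061, 0.036, -0.0], 'ee_pos': [0.269, -0.564, 0.222], 'eef_rot': [0.975, 0.221, -0.0, -0.001], 'ft_force': [1.102, 0.905, 0.412], 'torque': [-0.016, -0.011, 0.031], 'grip_force': 0.0, 'width': 0.087}
```

View pics/side0.png

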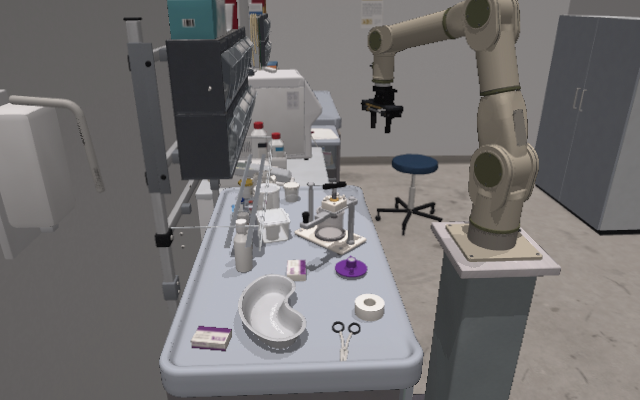

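View pics/top0.png

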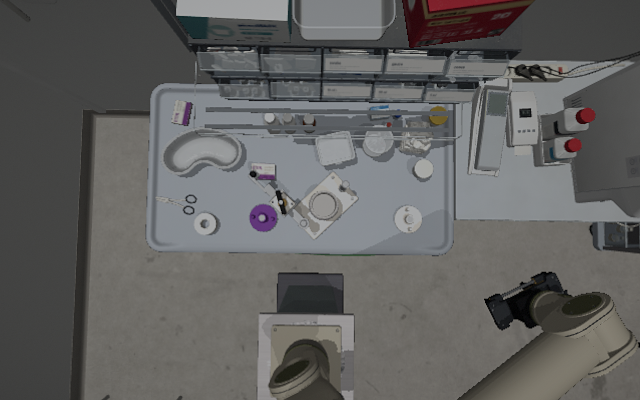

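The top view shows the white lid at about (408,219), jar (323,206), hinge post about (302,224), catch post about (347,187), T-bar (281,203), knob (253,174). The purple look-alike is at (263,217), with tape at (205,224).

```bash
python3 - <<'E'
import cv2,numpy as np
t=cv2.imread("pics/top0.png");s=cv2.imread("pics/side0.png")
a=cv2.resize(t[155:245,240:440],(800,360),interpolation=3)
b=cv2.resize(s[170:255,280:400],(339,240),interpolation=3)
c=np.zeros((600,800,3),np.uint8);c[:360]=a;c[360:,:339]=b;cv2.imwrite("pics/crop0.png",c)
from h import *
C=cam("top")
for n,u,v,z in[("lidboss",408,219,.041),("jar",323,206,.103),("hinge",302,224,.172),("catch",347,187,.172),("knob",253,174,.195),("tbar",281,203,.243)]: print(n,onz(C,u,v,z).round(3))
E
```

```text
lidboss [ 0.471 -0.329  0.041]
jar [ 0.507 -0.049  0.103]
hinge [0.451 0.013 0.172]
catch [ 0.562 -0.118  0.172]
knob [0.594 0.156 0.195]
tbar [0.51  0.069 0.243]
```

View pics/crop0.png

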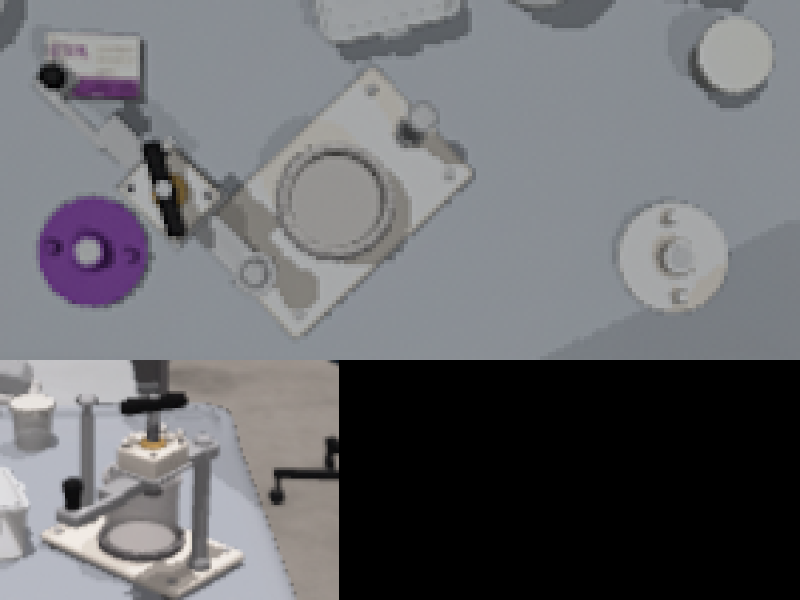

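```bash
cat >> h.py <<'E'
from scipy.spatial.transform import Rotation as R
def go(p,yaw,q=None):
    """rows-total shift (cm, in current tool axes) and turn about tool z to bring TCP to p, pointing down, tool-x at world yaw (mod pi)"""
    s=r.read_state(); Q=R.from_quat(s["eef_rot"]); M=Q.as_matrix()
    cur=np.arctan2(M[1,0],M[0,0]); d=(yaw-cur+np.pi/2)%np.pi-np.pi/2
    print("t %.2f tcp"%s["time"],np.round(s["ee_pos"],4),"yaw %.3f"%cur,"zaxis",M[:,2].round(3),"shift cm",(M.T@(np.array(p)-s["ee_pos"])*100).round(2),"turn z %.3f"%-d,"alt %.3f"%(-d+np.pi*np.sign(d)),"j",np.round(s["joint_positions"],2),"F",np.round(s["ft_force"],1),"w %.4f"%s["width"],"gf %.1f"%s["grip_force"])
E
python3 - <<'E'
from h import *
C=cam("top");S=cam("side");im=C[0]
# lid flange: white disc
g=im.min(2).astype(np.uint8)
m=(g[195:245,385:432]>175).astype(np.uint8)
print("lid area",m.sum())
n,l,st,ce=cv2.connectedComponentsWithStats(m); i=1+st[1:,4].argmax(); cnt=max(cv2.findContours((l==i).astype(np.uint8),0,2)[0],key=cv2.contourArea)
(e,ax,_)=cv2.fitEllipse(cv2.convexHull(cnt)); e=np.array(e)+[385,195]; print("lid ellipse",e,ax,onz(C,*e,.015))
k=lambda x,y:(x/4+240-.375,y/4+155-.375)
a,b=onz(C,*k(667,217),.03),onz(C,*k(679,297),.03);print("stubs",a,b,"dist",np.linalg.norm(a-b),"yaw",np.arctan2(*(a-b)[[1,0]]))
J=onz(C,*k(336,204),.103);H=onz(C,*k(255,273),.172);K=onz(C,*k(424,116),.172);N=onz(C,*k(53,76),.195);T=onz(C,*k(165,190),.24)
print("J",J,"H",H,"K",K,"mid",(H+K)/2,"HK",np.linalg.norm(H-K),"N",N,np.linalg.norm((N-H)[:2]),"T",T,np.linalg.norm((T-H)[:2]))
ya=np.arctan2(*(H-K)[[1,0]]);print("stand y yaw",ya,"bridge",np.arctan2(*(N-H)[[1,0]])-np.arctan2(*(K-H)[[1,0]]))
go([*onz(C,*e,.015)[:2],.1],np.arctan2(*(a-b)[[1,0]]))
E
```

```text
lid area 0Traceback (most recent call last):
  File "<stdin>", line 7, in <module>
ValueError: attempt to get argmax of an empty sequence
```

```bash
cat > m.py <<'E'
from h import *
C=cam("top");im=C[0]
w=(im[...,2].astype(int)-im[...,0]>-8).astype(np.uint8)
m=cv2.morphologyEx(w[195:245,385:432],cv2.MORPH_CLOSE,np.ones((3,3)))
n,l,st,ce=cv2.connectedComponentsWithStats(m); i=1+st[1:,4].argmax(); cnt=max(cv2.findContours((l==i).astype(np.uint8),0,2)[0],key=cv2.contourArea)
(e,ax,_)=cv2.fitEllipse(cv2.convexHull(cnt)); e=np.array(e)+[385,195]; print("px",im[219,400],im[230,390],"lid ellipse",e,ax,onz(C,*e,.015))
k=lambda x,y:(x/4+240-.375,y/4+155-.375)
a,b=onz(C,*k(667,217),.03),onz(C,*k(679,297),.03);print("stubs",a,b,"dist",np.linalg.norm(a-b),"yaw",np.arctan2(*(a-b)[[1,0]]))
J=onz(C,*k(336,204),.103);H=onz(C,*k(255,273),.172);K=onz(C,*k(424,116),.172);N=onz(C,*k(53,76),.195);T=onz(C,*k(165,190),.24)
print("J",J,"H",H,"K",K,"mid",(H+K)/2,"HK",np.linalg.norm(H-K),"N",N,np.linalg.norm((N-H)[:2]),"T",T,np.linalg.norm((T-H)[:2]))
ya=np.arctan2(*(H-K)[[1,0]]);print("stand y yaw",ya,"bridge",np.arctan2(*(N-H)[[1,0]])-np.arctan2(*(K-H)[[1,0]]))
go([*onz(C,*e,.015)[:2],.1],np.arctan2(*(a-b)[[1,0]]))
E
python3 m.py
```

```text
px [169 168 166] [148 142 137] lid ellipse [407.70650482 218.97084427] (28.148433685302734, 28.418411254882812) [ 0.47078057 -0.33447562  0.015     ]
stubs [ 0.50404742 -0.32648367  0.03      ] [ 0.43822061 -0.33665759  0.03      ] dist 0.06660838956938732 yaw 0.15334249606838304
J [ 0.50843538 -0.05135989  0.103     ] H [0.45471626 0.0086676  0.172     ] K [ 0.57227368 -0.11418229  0.172     ] mid [ 0.51349497 -0.05275734  0.172     ] HK 0.17003483175911996 N [0.59511078 0.15629594 0.195     ] 0.20372713634827355 T [0.51210849 0.06979357 0.24      ] 0.08384658858943737
stand y yaw 2.334183425105502 bridge 1.617917547974613
t 0.30 tcp [ 0.2695 -0.5638  0.2223] yaw 0.446 zaxis [-0.  0. -1.] shift cm [ 28.05 -12.    12.23] turn z 0.292 alt -2.849 j [ 1.1   0.33 -0.06  1.46  0.02  1.35 -0.09] F [-0.6  0.4  0.5] w 0.0873 gf 0.0
```

>>> move_arm --targets '[[[4,-1.7,0],[0,0,0],100],[[4,-1.7,0],[0,0,0],100],[[4,-1.7,0],[0,0,0],100],[[4,-1.7,0],[0,0,0],100],[[4,-1.7,0],[0,0,0],100],[[4,-1.7,0],[0,0,0],100],[[4,-1.8,0],[0,0,0],100],[[0,0,4],[0,0,0.146],100],[[0,0,4],[0,0,0.146],100],[[0,0,4],[0,0,0],100],[[0,0,0],[0,0,0],100]]' --grip_force 25

```text
time: 1.68
ee_pos: [0.4686, -0.3338, 0.0999]
eef_rot: [0.997, 0.077, -0.002, -0.002]
ft_force: [-0.2, -0.4, 1.2]
width: 0.0871
grip_force: 0.0
```

```bash
python3 - <<'E'
from h import *
go([.471,-.333,.02],.153)
E
```

```text
t 1.68 tcp [ 0.4686 -0.3338  0.0999] yaw 0.154 zaxis [-0.005  0.003 -1.   ] shift cm [ 0.28 -0.01  7.99] turn z 0.001 alt -3.140 j [ 0.72  0.34 -0.21  1.73  0.08  1.09 -0.94] F [-0.2 -0.4  1.2] w 0.0871 gf 0.0
```

>>> move_arm --targets '[[[0.3,0,3],[0,0,0],100],[[0,0,3],[0,0,0],100],[[0,0,2],[0,0,0],100],[[0,0,0],[0,0,0],100],[[0,0,0],[0,0,0],20],[[0,0,0],[0,0,0],20],[[0,0,0],[0,0,0],20],[[0,0,0],[0,0,0],20],[[0,0,0],[0,0,0],20],[[0,0,0],[0,0,0],20]]'

```text
time: 2.92
ee_pos: [0.4734, -0.3345, 0.0225]
eef_rot: [0.997, 0.077, -0.0, 0.0]
ft_force: [-0.1, -0.8, 0.2]
width: 0.0351
grip_force: 0.0
```

```bash
python3 - <<'E'
from h import *
go([.511,-.052,.2],-.807)
E
```

```text
t 2.92 tcp [ 0.4734 -0.3345  0.0225] yaw 0.154 zaxis [-0. -0. -1.] shift cm [  8.05 -27.34 -17.75] turn z 0.961 alt -2.181 j [ 0.71  0.43 -0.21  1.78  0.11  0.94 -0.96] F [-0.1 -0.8  0.2] w 0.0351 gf 0.0
```

>>> move_arm --targets '[[[0,0,0],[0,0,0],10],[[0,0,0],[0,0,0],10],[[0,0,0],[0,0,0],10],[[0,0,-2],[0,0,0],10],[[0,0,-4],[0,0,0],10],[[0,0,-5],[0,0,0],10],[[0,0,-5],[0,0,0],10],[[0,0,-4],[0,0,0],10],[[0,0,0],[0,0,0],10]]'

```text
time: 4.05
ee_pos: [0.4748, -0.3352, 0.226]
eef_rot: [0.997, 0.077, 0.002, 0.002]
ft_force: [-0.0, 0.7, -1.9]
width: 0.0269
grip_force: 25.0
```

```bash
python3 - <<'E'
from h import *
go([.511,-.052,.22],-.807)
E
```

```text
t 4.05 tcp [ 0.4748 -0.3352  0.226 ] yaw 0.154 zaxis [ 0.005 -0.003 -1.   ] shift cm [  7.92 -27.43   0.53] turn z 0.961 alt -2.181 j [ 0.72  0.24 -0.22  1.57  0.05  1.33 -0.92] F [-0.   0.7 -1.9] w 0.0269 gf 25.0
```

>>> move_arm --targets '[[[1.1,-3.9,0],[0,0,0],10],[[1.1,-3.9,0],[0,0,0],10],[[1.1,-3.9,0],[0,0,0],10],[[1.1,-3.9,0],[0,0,0],10],[[0,0,0],[0,0,0.16],10],[[0,0,0],[0,0,0.16],10],[[0,0,0],[0,0,0.16],10],[[0,0,0],[0,0,0.16],10],[[0,0,0],[0,0,0.16],10],[[0,0,0],[0,0,0.16],10],[[0,0,0],[0,0,0],10]]'

```text
time: 5.42
ee_pos: [0.4924, -0.1734, 0.2214]
eef_rot: [0.92, -0.392, -0.001, 0.0]
ft_force: [0.3, -0.5, -1.5]
width: 0.0271
grip_force: 25.0
```

```bash
python3 - <<'E'
from h import *
go([.511,-.052,.22],-.807)
c=cam("top");cv2.imwrite("pics/t1.png",c[0]); s=cam("side")
a=cv2.resize(c[0][120:270,240:440],(800,600),interpolation=3)
cv2.imwrite("pics/t1c.png",a)
E
```

```text
t 5.42 tcp [ 0.4924 -0.1734  0.2214] yaw -0.805 zaxis [-0.002  0.    -1.   ] shift cm [-7.47 -9.75  0.15] turn z 0.002 alt -3.140 j [ 0.51  0.12 -0.28  1.72  0.03  1.31 -2.15] F [ 0.3 -0.5 -1.5] w 0.0271 gf 25.0
```

View pics/t1c.png

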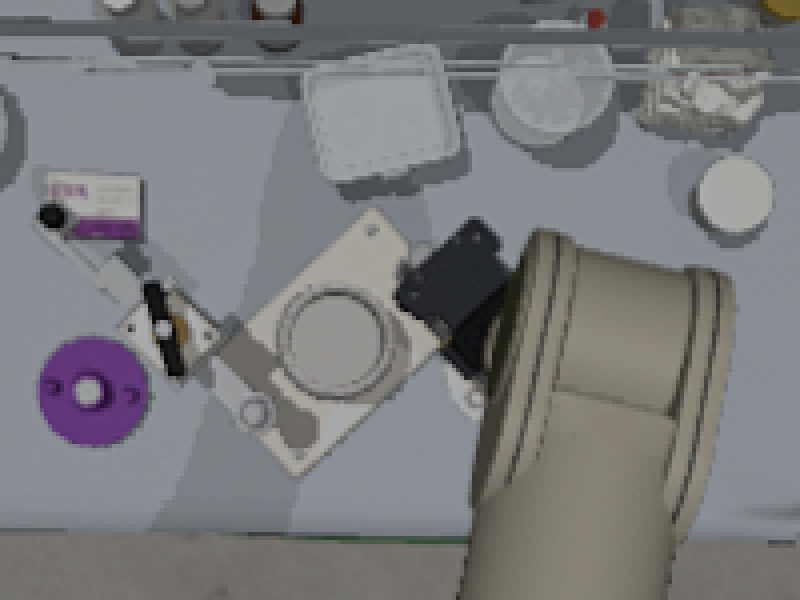

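>>> move_arm --targets '[[[-2.4,-3.2,0],[0,0,0],10],[[-2.4,-3.2,0],[0,0,0],10],[[-2.5,-3.3,0],[0,0,0],10],[[0,0,4],[0,0,0],10],[[0,0,3],[0,0,0],10],[[0,0,0],[0,0,0],10],[[0,0,0],[0,0,0],10]]'

```text
time: 6.4
ee_pos: [0.513, -0.0538, 0.1537]
eef_rot: [0.92, -0.392, 0.001, -0.0]
ft_force: [0.7, -0.2, -0.9]
width: 0.0268
grip_force: 25.0
```

```bash
python3 - <<'E'
from h import *
go([.512,-.053,.1165],-.807)
c=cam("top");s=cam("side")
a=np.hstack([cv2.resize(c[0][160:260,250:350],(400,400),interpolation=3),cv2.resize(s[0][170:270,280:380],(400,400),interpolation=3)])
cv2.imwrite("pics/t2c.png",a)
E
```

```text
t 6.40 tcp [ 0.513  -0.0538  0.1537] yaw -0.805 zaxis [ 0.001 -0.    -1.   ] shift cm [-0.14  0.02  3.72] turn z 0.002 alt -3.140 j [ 0.36  0.17 -0.38  1.82  0.07  1.16 -2.41] F [ 0.7 -0.2 -0.9] w 0.0268 gf 25.0
```

View pics/t2c.png

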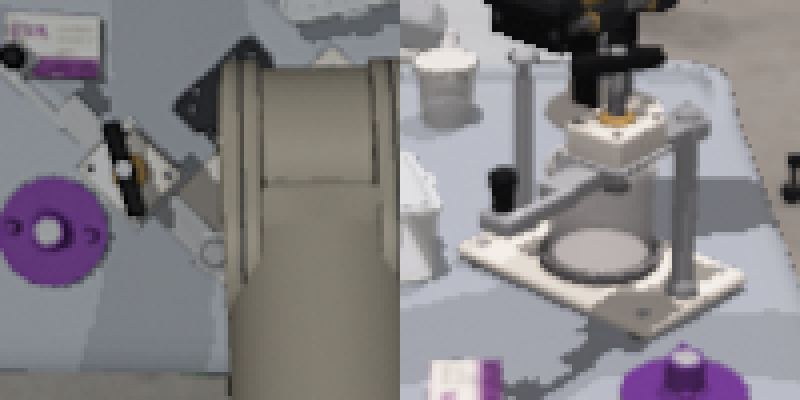

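Lid is over the jar, hidden behind the housing in the side view; descending by kinematics with force checks.

>>> move_arm --targets '[[[-0.15,0,1.5],[0,0,0],10],[[0,0,1],[0,0,0],10],[[0,0,0.5],[0,0,0],10],[[0,0,0.4],[0,0,0],10],[[0,0,0],[0,0,0],10]]'

```text
time: 7.12
ee_pos: [0.5113, -0.0527, 0.1183]
eef_rot: [0.92, -0.392, -0.0, 0.0]
ft_force: [0.8, -1.0, -1.5]
width: 0.0271
grip_force: 25.0
```

>>> move_arm --targets '[[[0,0,0.2],[0,0,0],10],[[0,0,0.2],[0,0,0],10],[[0,0,0],[0,0,0],10]]'

```text
time: 7.5
ee_pos: [0.5116, -0.0527, 0.1154]
eef_rot: [0.92, -0.392, 0.0, 0.0]
ft_force: [-4.0, 0.0, 7.1]
width: 0.0273
grip_force: 25.0
```

>>> move_arm --targets '[[[0,0,0],[0,0,0],60],[[0,0,0],[0,0,0],60],[[0,0,0],[0,0,0],60],[[0,0,0],[0,0,0],60],[[0,0,-3],[0,0,0],60],[[0,0,-4],[0,0,0],60],[[0,0,-5],[0,0,0],60],[[0,0,-4],[0,0,0],60],[[0,0,0],[0,0,0],40]]'

```text
time: 8.62
ee_pos: [0.5128, -0.0526, 0.2778]
eef_rot: [0.92, -0.392, 0.003, -0.001]
ft_force: [0.1, -0.7, 0.2]
width: 0.0482
grip_force: 0.0
```

```bash
python3 - <<'E'
from h import *
# bridge yaw ~0.785 ; knob: tool x radial
go([.595,.156,.275],.785)
E
```

```text
t 8.62 tcp [ 0.5128 -0.0526  0.2778] yaw -0.806 zaxis [ 0.006 -0.001 -1.   ] shift cm [ -9.37 -20.37   0.31] turn z 1.550 alt -1.591 j [ 0.37  0.08 -0.38  1.65  0.03  1.41 -2.39] F [ 0.1 -0.7  0.2] w 0.0482 gf 0.0
```

>>> move_arm --targets '[[[0,0,0],[0,0,-0.176],40],[[0,0,0],[0,0,-0.176],40],[[0,0,0],[0,0,-0.176],40],[[0,0,0],[0,0,-0.176],40],[[0,0,0],[0,0,-0.176],40],[[0,0,0],[0,0,-0.176],40],[[0,0,0],[0,0,-0.176],40],[[0,0,0],[0,0,-0.176],40],[[0,0,0],[0,0,-0.16],40],[[0,0,0],[0,0,0],40]]'

```text
time: 9.88
ee_pos: [0.511, -0.0527, 0.2735]
eef_rot: [0.929, 0.371, -0.001, -0.0]
ft_force: [0.9, 0.2, -0.0]
width: 0.0348
grip_force: 0.0
```

```bash
python3 - <<'E'
from h import *
go([.597,.157,.24],.81)
c=cam("top");s=cam("side")
a=np.hstack([cv2.resize(c[0][160:260,250:350],(400,400),interpolation=3),cv2.resize(s[0][170:270,280:380],(400,400),interpolation=3)])
cv2.imwrite("pics/t3c.png",a)
E
```

```text
t 9.88 tcp [ 0.511  -0.0527  0.2735] yaw 0.761 zaxis [-0.001  0.    -1.   ] shift cm [20.69 -9.25  3.35] turn z -0.049 alt 3.092 j [ 0.43  0.09 -0.44  1.65  0.04  1.41 -0.83] F [ 0.9  0.2 -0. ] w 0.0348 gf 0.0
```

View pics/t3c.png

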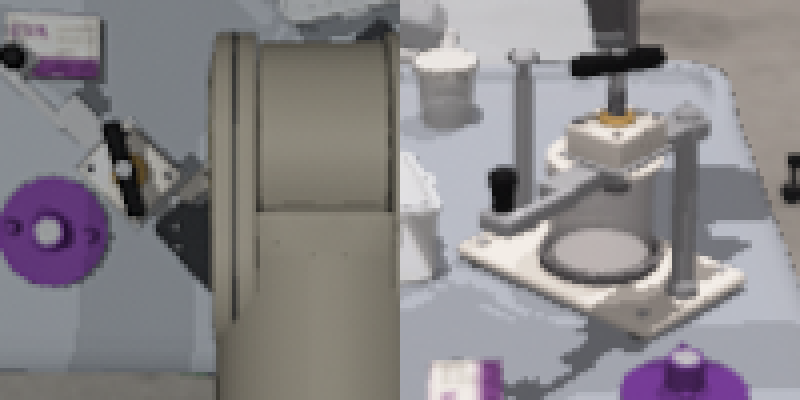

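>>> move_arm --targets '[[[4.1,-1.8,0],[0,0,0],40],[[4.1,-1.8,0],[0,0,0],40],[[4.1,-1.9,0],[0,0,0],40],[[4.2,-1.9,0],[0,0,0],40],[[4.2,-1.9,0],[0,0,0],40],[[0,0,2],[0,0,-0.05],40],[[0,0,2],[0,0,0],40],[[0,0,0],[0,0,0],40]]'

```text
time: 10.98
ee_pos: [0.5962, 0.1572, 0.2327]
eef_rot: [0.919, 0.394, -0.002, -0.0]
ft_force: [-0.3, -0.4, 0.7]
width: 0.0346
grip_force: 0.0
```

```bash
python3 - <<'E'
from h import *
c=cv2.imread("pics/top0.png");C=cam("top");S=cam("side")
u=(303/4-.375+230,0)
p,g=two(C,(252.9,173.6),S,(305.4,212.5)); print("knob top",p,g)
go([.597,.157,.169],.81)
E
```

```text
knob top [0.5958441  0.15664221 0.192286  ] 0.0007240340285231626
t 11.07 tcp [0.5971 0.1574 0.235 ] yaw 0.810 zaxis [ 0.  0. -1.] shift cm [-0.04  0.02  6.6 ] turn z 0.000 alt -3.142 j [ 0.11  0.37 -0.58  1.44  0.2   1.39 -1.23] F [0.6 0.1 0. ] w 0.0351 gf 0.0
```

>>> move_arm --targets '[[[0,0,3],[0,0,0],40],[[0,0,2.5],[0,0,0],40],[[0,0,1],[0,0,0],40],[[0,0,0],[0,0,0],32],[[0,0,0],[0,0,0],32],[[-0.08,1.85,0],[0,0,0.09],32],[[-0.08,1.85,0],[0,0,0.09],32],[[-0.08,1.85,0],[0,0,0.09],32],[[-0.08,1.85,0],[0,0,0.09],32],[[-0.08,1.85,0],[0,0,0.09],32],[[-0.08,1.85,0],[0,0,0.09],32],[[0,0,0],[0,0,0],32]]'

```text
time: 12.58
ee_pos: [0.6546, 0.0619, 0.1704]
eef_rot: [0.991, 0.134, 0.001, 0.0]
ft_force: [0.2, -0.2, -0.6]
width: 0.0282
grip_force: 0.0
```

```bash
python3 - <<'E'
from h import *
H=np.array([.4547,.0087]);a=.81-.54
go([*(H+.206*np.array([np.cos(a),np.sin(a)])),.169],a)
E
```

```text
t 12.57 tcp [0.6546 0.0619 0.1704] yaw 0.270 zaxis [ 0.001 -0.001 -1.   ] shift cm [-0.08 -0.2   0.14] turn z -0.000 alt 3.141 j [ 0.15  0.47 -0.43  1.42  0.2   1.3  -1.59] F [ 0.2 -0.2 -0.6] w 0.0282 gf 0.0
```

>>> move_arm --targets '[[[-0.15,1.85,0],[0,0,0.09],32],[[-0.1,1.85,0],[0,0,0.09],32],[[-0.1,1.85,0],[0,0,0.09],32],[[-0.08,1.85,0],[0,0,0.09],32],[[-0.08,1.85,0],[0,0,0.09],32],[[-0.08,1.85,0],[0,0,0.09],32],[[-0.08,1.85,0],[0,0,0.09],32],[[-0.08,1.85,0],[0,0,0.09],32],[[-0.08,1.85,0],[0,0,0.09],32],[[-0.08,1.85,0],[0,0,0.09],32],[[0,0,0],[0,0,0],32]]'

```text
time: 13.95
ee_pos: [0.6212, -0.1133, 0.1703]
eef_rot: [0.951, -0.308, 0.001, 0.0]
ft_force: [0.6, -1.0, -0.4]
width: 0.0279
grip_force: 0.0
```

```bash
python3 - <<'E'
from h import *
H=np.array([.4547,.0087]);a=-.807
go([*(H+.206*np.array([np.cos(a),np.sin(a)])),.169],a)
E
```

```text
t 13.95 tcp [ 0.6212 -0.1133  0.1703] yaw -0.627 zaxis [ 0.001 -0.001 -1.   ] shift cm [-0.37  3.57  0.13] turn z 0.180 alt -2.962 j [ 0.28  0.39 -0.23  1.5   0.09  1.26 -2.15] F [ 0.6 -1.  -0.4] w 0.0279 gf 0.0
```

>>> move_arm --targets '[[[-0.1,1.8,0],[0,0,0.09],32],[[-0.1,1.6,0],[0,0,0.09],32],[[0,0.3,0],[0,0,0],32],[[0,0.3,0],[0,0,0],32],[[0,0,0],[0,0,0],32]]'

```text
time: 14.58
ee_pos: [0.5946, -0.1416, 0.1696]
eef_rot: [0.92, -0.392, 0.0, -0.0]
ft_force: [1.3, 1.2, 0.4]
width: 0.0281
grip_force: 0.2
```

>>> move_arm --targets '[[[0,0.3,0],[0,0,0],32],[[0,0.2,0],[0,0,0],32],[[0,0,0],[0,0,0],32]]'

```text
time: 14.95
ee_pos: [0.5939, -0.1422, 0.1698]
eef_rot: [0.92, -0.391, 0.002, -0.003]
ft_force: [14.3, 8.2, -7.6]
width: 0.0281
grip_force: 8.0
```

>>> move_arm --targets '[[[0,-0.9,0],[0,0,0],32],[[0,0,-2],[0,0,0],34],[[0,0,-5],[0,0,0],40],[[0,0,-5],[0,0,0],40],[[0,2,0],[0,0,-0.17],40],[[0,0,0],[0,0,-0.17],40],[[0,0,0],[0,0,-0.17],40],[[0,0,0],[0,0,-0.17],40],[[0,0,0],[0,0,-0.17],40],[[0,0,0],[0,0,-0.17],40],[[0,0,0],[0,0,-0.17],40],[[0,0,0],[0,0,-0.17],40],[[0,0,0],[0,0,-0.17],40],[[0,0,0],[0,0,-0.17],40],[[0,0,0],[0,0,-0.17],40],[[0,0,0],[0,0,-0.17],40],[[0,0,0],[0,0,-0.17],40],[[0,0,0],[0,0,-0.17],40],[[0,0,0],[0,0,-0.17],40],[[0,0,0],[0,0,0],40]]'

```text
time: 17.45
ee_pos: [0.5826, -0.1536, 0.2894]
eef_rot: [0.644, 0.765, -0.0, -0.0]
ft_force: [-0.4, -0.8, 0.6]
width: 0.0345
grip_force: 0.0
```

```bash
python3 - <<'E'
from h import *
go([.5135,-.0527,.26],1.84)
c=cam("top");s=cam("side");cv2.imwrite("pics/s4.png",s[0])
a=np.hstack([cv2.resize(c[0][155:255,270:370],(400,400),interpolation=3),cv2.resize(s[0][170:270,280:380],(400,400),interpolation=3)])
cv2.imwrite("pics/t4c.png",a)
E
```

```text
t 17.45 tcp [ 0.5826 -0.1536  0.2894] yaw 1.741 zaxis [-0.001 -0.    -1.   ] shift cm [11.11 -5.1   2.94] turn z -0.099 alt 3.043 j [ 0.56  0.29 -0.48  1.4   0.13  1.48  0.26] F [-0.4 -0.8  0.6] w 0.0345 gf 0.0
```

View pics/t4c.png

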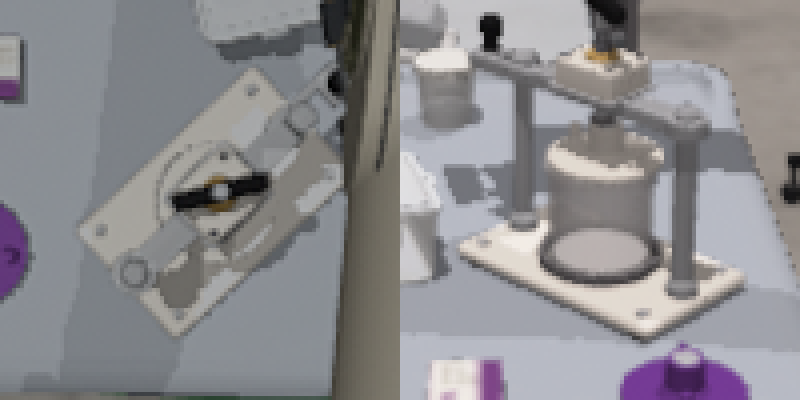

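Lid seated flat on the jar, bridge over the catch post (knob near top crop (335,85)); T-bar from crop (172,202) to (270,182).

```bash
python3 - <<'E'
from h import *
C=cam("top");k=lambda x,y:(x/4+270-.375,y/4+155-.375)
a,b=onz(C,*k(172,202),.243),onz(C,*k(270,182),.243)
print(a,b,np.linalg.norm(a-b),(a+b)/2,np.arctan2(*(a-b)[[1,0]]))
S=cam("side");im=S[0][165:200,315:350].max(2)
# T-bar in side is near (331,173)
print(proj(S,[.5135,-.0527,.235]),proj(C,[.5135,-.0527,.243]))
d=(C[0].max(2)<60).astype(np.uint8)[185:220,300:345]
n,l,st,ce=cv2.connectedComponentsWithStats(d)
for i in range(1,n):
    if st[i,4]>40: print(st[i],onz(C,*(ce[i]+[300,185]),.243)); 
go([.5135,-.0527,.216],1.772)
E
```

```text
[ 0.50500525 -0.01835777  0.243     ] [ 0.51986861 -0.08597787  0.243     ] 0.06923436288500044 [ 0.51243693 -0.05216782  0.243     ] 1.7871624256257488
[330.33221281 170.2930368 ] [325.07999661 202.24257339]
[26 13 11  7 47] [ 0.51690337 -0.06969588  0.243     ]
[13 16 12  7 45] [ 0.50742531 -0.03368308  0.243     ]
t 17.65 tcp [ 0.5827 -0.1535  0.2895] yaw 1.739 zaxis [-0. -0. -1.] shift cm [11.1  -5.13  7.35] turn z -0.033 alt 3.109 j [ 0.56  0.29 -0.48  1.4   0.13  1.48  0.26] F [-0.1 -0.3 -0.7] w 0.0344 gf 0.0
```

>>> move_arm --targets '[[[3.7,-1.7,0],[0,0,0],40],[[3.7,-1.7,0],[0,0,0],40],[[3.8,-1.8,0],[0,0,-0.04],40],[[0,0,2.5],[0,0,0],40],[[0,0,0],[0,0,0],40]]' --grip_force 40

```text
time: 18.27
ee_pos: [0.5114, -0.052, 0.2635]
eef_rot: [0.629, 0.777, -0.001, -0.001]
ft_force: [0.1, -0.4, -0.0]
width: 0.0348
grip_force: 0.0
```

```bash
python3 - <<'E'
from h import *
go([.5125,-.052,.216],1.78)
E
```

```text
t 18.27 tcp [ 0.5114 -0.052   0.2635] yaw 1.781 zaxis [-0.002 -0.    -1.   ] shift cm [-0.02  0.12  4.75] turn z 0.001 alt -3.141 j [ 0.53  0.11 -0.55  1.66  0.06  1.39  0.18] F [ 0.1 -0.4 -0. ] w 0.0348 gf 0.0
```

>>> move_arm --targets '[[[0,0.1,2.5],[0,0,0],40],[[0,0,2.2],[0,0,0],40],[[0,0,0],[0,0,0],12],[[0,0,0],[0,0,0],5],[[0,0,0],[0,0,0],5],[[0,0,0],[0,0,0],5],[[0,0,0],[0,0,0],5]]' --grip_force 40

```text
time: 19.15
ee_pos: [0.5139, -0.0519, 0.2187]
eef_rot: [0.629, 0.778, 0.0, 0.001]
ft_force: [-1.1, -0.6, 5.8]
width: 0.0137
grip_force: 40.0
```

```bash
python3 - <<'E'
from h import *
go([.5125,-.052,.216],1.78)
E
```

```text
t 19.15 tcp [ 0.5139 -0.0519  0.2187] yaw 1.782 zaxis [ 0.002 -0.001 -1.   ] shift cm [ 0.02 -0.14  0.27] turn z 0.002 alt -3.140 j [ 0.52  0.13 -0.55  1.73  0.07  1.3   0.17] F [-1.1 -0.6  5.8] w 0.0137 gf 40.0
```

>>> move_arm --targets '[[[0,0,-0.15],[0,0,0.1],5],[[0,0,0.03],[0,0,0.14],5],[[0,0,0.03],[0,0,0.14],5],[[0,0,0.03],[0,0,0.14],5],[[0,0,0.03],[0,0,0.14],5],[[0,0,0.03],[0,0,0.14],5],[[0,0,0.03],[0,0,0.14],5],[[0,0,0],[0,0,0],5]]'

```text
time: 20.15
ee_pos: [0.5133, -0.0519, 0.2171]
eef_rot: [0.913, 0.409, -0.0, 0.0]
ft_force: [0.6, 0.2, -3.3]
width: 0.0135
grip_force: 40.0
```

```bash
cat > look.py <<'E'
from h import *
import sys
go([.5125,-.052,.216],1.78)
print("torque",np.round(r.read_state()["torque"],2))
C=cam("top");S=cam("side")
H=np.array([.4547,.0087]);a=-.807
X=np.array([-np.sin(a),np.cos(a)]) # stand +x
T=H+.085*np.array([np.cos(a),np.sin(a)])
for d in(.029,.047):
    p=[*(T-X*d),.176]; print("tab px",d,proj(S,p).round(1),proj(C,p).round(1))
n=sys.argv[1]
cv2.imwrite(f"pics/S{n}.png",S[0]);cv2.imwrite(f"pics/T{n}.png",C[0])
A=np.hstack([cv2.resize(C[0][185:245,290:350],(400,400),interpolation=3),cv2.resize(S[0][165:225,305:365],(400,400),interpolation=3)])
cv2.imwrite(f"pics/c{n}.png",A)
E
python3 look.py 5
```

```text
t 20.15 tcp [ 0.5133 -0.0519  0.2171] yaw 0.842 zaxis [-0. -0. -1.] shift cm [-0.06 -0.05  0.11] turn z -0.938 alt 2.204 j [ 0.47  0.13 -0.49  1.73  0.06  1.3  -0.76] F [ 0.6  0.2 -3.3] w 0.0135 gf 40.0
torque [-0.18 -0.17 -0.13]
tab px 0.029 [336.2 185.8] [331.3 210.4]
tab px 0.047 [340.  184.3] [335.5 214.9]
```

View pics/c5.png

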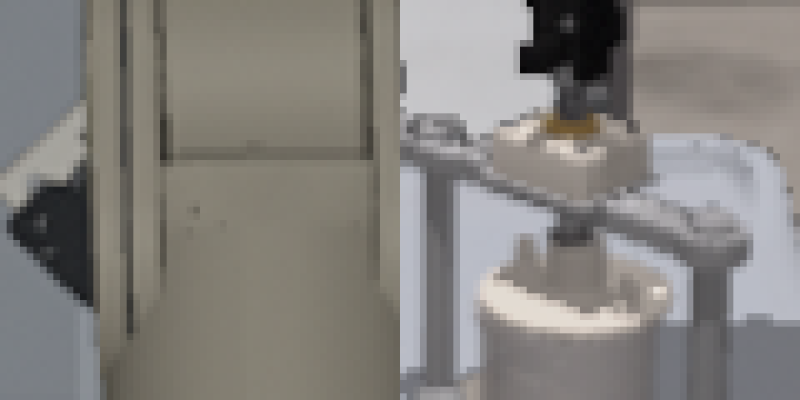

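```bash
cat > d.py <<'E'
from h import *
import sys
s=r.read_state();M=R.from_quat(s["eef_rot"]).as_matrix()
print("t %.2f yaw %.3f"%(s["time"],np.arctan2(M[1,0],M[0,0])),np.round(s["ee_pos"],4),"F",np.round(s["ft_force"],1),"tq",np.round(s["torque"],3),"j7 %.2f"%s["joint_positions"][6])
S=cam("side");b=cv2.imread("pics/S5.png").astype(int)
D=np.abs(S[0].astype(int)-b).max(2)[178:200,330:352]
print("max diff at housing",D.max()); ys,xs=np.where(D>25); print(len(xs),list(zip(xs+330,ys+178))[:25])
cv2.imwrite(f"pics/S{sys.argv[1]}.png",S[0])
E
```

>>> move_arm --targets '[[[0,0,0.03],[0,0,0.14],5],[[0,0,0.03],[0,0,0.14],5],[[0,0,0.03],[0,0,0.14],5],[[0,0,0.03],[0,0,0.14],5],[[0,0,0],[0,0,0],5]]'

```text
time: 20.88
ee_pos: [0.5136, -0.0517, 0.2168]
eef_rot: [0.99, 0.142, 0.0, 0.0]
ft_force: [-2.3, -0.1, 5.5]
width: 0.0133
grip_force: 40.0
```

```bash
python3 d.py 6
```

```text
t 20.88 yaw 0.285 [ 0.5136 -0.0517  0.2168] F [-2.3 -0.1  5.5] tq [-0.079  0.553 -0.085] j7 -1.32
max diff at housing 87
70 [(np.int64(335), np.int64(184)), (np.int64(336), np.int64(184)), (np.int64(330), np.int64(185)), (np.int64(330), np.int64(186)), (np.int64(332), np.int64(186)), (np.int64(335), np.int64(186)), (np.int64(336), np.int64(186)), (np.int64(330), np.int64(187)), (np.int64(331), np.int64(187)), (np.int64(332), np.int64(187)), (np.int64(333), np.int64(187)), (np.int64(334), np.int64(187)), (np.int64(330), np.int64(188)), (np.int64(331), np.int64(188)), (np.int64(332), np.int64(188)), (np.int64(333), np.int64(188)), (np.int64(334), np.int64(188)), (np.int64(330), np.int64(189)), (np.int64(331), np.int64(189)), (np.int64(332), np.int64(189)), (np.int64(330), np.int64(190)), (np.int64(331), np.int64(190)), (np.int64(338), np.int64(193)), (np.int64(334), np.int64(194)), (np.int64(335), np.int64(194))]
```

>>> move_arm --targets '[[[0,0,0.03],[0,0,0.14],5],[[0,0,0.02],[0,0,0.14],5],[[0,0,0.02],[0,0,0.14],5],[[0,0,0],[0,0,0],5]]'

```text
time: 21.42
ee_pos: [0.5138, -0.0516, 0.2167]
eef_rot: [0.998, -0.067, 0.001, 0.0]
ft_force: [-4.2, 0.3, 9.8]
width: 0.0136
grip_force: 40.0
```

```bash
python3 d.py 7
```

```text
t 21.43 yaw -0.135 [ 0.5138 -0.0516  0.2167] F [-4.2  0.3  9.8] tq [ 0.086  1.045 -0.052] j7 -1.74
max diff at housing 92
73 [(np.int64(330), np.int64(185)), (np.int64(330), np.int64(186)), (np.int64(331), np.int64(186)), (np.int64(330), np.int64(187)), (np.int64(331), np.int64(187)), (np.int64(332), np.int64(187)), (np.int64(333), np.int64(187)), (np.int64(334), np.int64(187)), (np.int64(330), np.int64(188)), (np.int64(331), np.int64(188)), (np.int64(332), np.int64(188)), (np.int64(333), np.int64(188)), (np.int64(334), np.int64(188)), (np.int64(330), np.int64(189)), (np.int64(331), np.int64(189)), (np.int64(332), np.int64(189)), (np.int64(333), np.int64(189)), (np.int64(330), np.int64(190)), (np.int64(331), np.int64(190)), (np.int64(338), np.int64(193)), (np.int64(334), np.int64(194)), (np.int64(335), np.int64(194)), (np.int64(338), np.int64(194)), (np.int64(339), np.int64(194)), (np.int64(340), np.int64(194))]
```

```bash
python3 - <<'E'
import cv2
for n in(4,5,6,7):
    g=cv2.cvtColor(cv2.imread(f"pics/{'s' if n==4 else 'S'}{n}.png"),6); print(n); print(g[178:196:2,336:350])
E
```

```text
4
[[ 66  68  67  90 133 132 129 127 125 126 128 129 129 129]
 [ 64  68  68  95 144 142 140 140 139 139 137 136 135 134]
 [128  68  72 106 149 151 151 151 149 148 147 147 146 145]
 [219 219 209 147 144 191 152 152 151 151 149 151 152 152]
 [126 148 190 169 149 139 155 186 187 187 186 185 176 160]
 [128 127 118 123 119 124 141 165 166 167 167 166 167 168]
 [122 116 122 120 119 117 135 176 173 172 173 174 173 173]
 [120 118 122 137 147 132 147 158 181 188 188 188 187 187]
 [121 112 134 147 157 175 184 178 184 187 187 187 188 187]]
5
[[ 66  69  68  92 135 132 130 128 127 128 129 130 130 131]
 [ 64  69  69  96 145 143 142 141 141 140 138 137 136 135]
 [ 97  69  73 106 151 152 153 151 151 149 149 147 147 146]
 [158 159 150  89 103 156 153 153 152 152 151 153 153 153]
 [127 130 136 135 127 126 151 188 188 187 187 187 178 161]
 [117 115 115 117 116 119 140 167 167 168 168 168 168 169]
 [115 115 116 115 114 114 135 172 174 174 174 175 175 174]
 [117 113 114 114 116 118 133 153 183 189 189 189 189 189]
 [120 111 151 164 157 146 164 161 180 189 189 189 189 189]]
6
[[ 66  68  68  91 134 132 129 
[... 335 characters left out ...]
15 114 114 114 134 172 173 173 173 174 173 173]
 [114 114 114 114 113 108 132 153 182 189 188 188 188 188]
 [101  96 101 108 117 144 159 162 180 188 188 188 188 188]]
7
[[ 66  68  68  91 134 131 129 127 126 127 128 129 129 130]
 [ 64  69  68  95 144 142 141 141 140 139 138 136 135 134]
 [ 96  69  72 106 150 151 151 151 150 147 148 146 147 145]
 [136 138 133  90 102 154 152 152 151 150 151 152 152 153]
 [145 141 137 133 126 126 150 186 186 187 187 185 177 161]
 [123 118 116 116 116 119 138 166 166 167 167 166 167 168]
 [116 114 115 114 114 114 134 171 173 173 173 173 174 173]
 [113 113 114 113 112 108 140 170 182 188 188 188 188 188]
 [100  95 101 108 116 143 158 164 188 188 188 188 188 188]]
```

>>> move_arm --targets '[[[0,0,-0.1],[0,0,0.14],5],[[0,0,0],[0,0,0.14],5],[[0,0,0],[0,0,0.14],5],[[0,0,0],[0,0,0],5]]'

```text
time: 21.98
ee_pos: [0.5135, -0.0515, 0.2168]
eef_rot: [0.962, -0.273, 0.0, -0.0]
ft_force: [-2.3, 0.3, 5.4]
width: 0.0139
grip_force: 40.0
```

```bash
python3 d.py 8|head -2;python3 - <<'E'
import cv2
g=cv2.cvtColor(cv2.imread("pics/S8.png"),6);print(g[178:196:2,336:350])
E
```

```text
t 21.98 yaw -0.553 [ 0.5135 -0.0515  0.2168] F [-2.3  0.3  5.4] tq [ 0.351  0.524 -0.061] j7 -2.15
max diff at housing 91
[[ 66  68  68  92 135 133 129 127 126 128 129 130 130 131]
 [ 65  69  69  95 146 143 142 141 141 139 138 137 135 135]
 [ 82  69  73 106 150 152 153 152 150 148 148 148 147 146]
 [126 132 137  90 102 156 153 152 152 152 151 152 154 153]
 [130 140 145 134 127 126 151 187 188 188 188 187 178 162]
 [117 116 116 117 116 119 139 167 167 168 167 167 167 169]
 [114 114 115 115 114 115 135 172 174 174 174 174 174 174]
 [114 114 114 115 119 132 156 163 183 189 188 189 189 189]
 [119 112 151 165 174 191 197 189 189 188 188 189 188 189]]
```

```bash
python3 - <<'E'
import cv2,numpy as np
for n in(4,5,6,7,8):
    im=cv2.imread(f"pics/{'s' if n==4 else 'S'}{n}.png").astype(int)[172:192,322:340]
    m=(im[...,2]-im[...,0]>35); w=(im[...,2]-im[...,0]).clip(0)*(im[...,2]-im[...,0]>20); ys,xs=np.where(m)
    print(n,m.sum(),ys.min()+172,ys.max()+172,"centroid row %.2f"%((w.sum(1)*np.arange(172,192)).sum()/w.sum()), m.sum(1))
im=np.hstack([cv2.resize(cv2.imread(f"pics/S{n}.png")[160:212,312:352],(400,520),interpolation=3) for n in(5,8)]);cv2.imwrite("pics/cmp.png",im)
E
```

```text
4 26 182 185 centroid row 183.68 [0 0 0 0 0 0 0 0 0 0 3 9 9 5 0 0 0 0 0 0]
5 22 182 185 centroid row 183.69 [0 0 0 0 0 0 0 0 0 0 2 9 8 3 0 0 0 0 0 0]
6 22 182 185 centroid row 183.55 [0 0 0 0 0 0 0 0 0 0 3 8 8 3 0 0 0 0 0 0]
7 22 182 185 centroid row 183.44 [0 0 0 0 0 0 0 0 0 0 3 8 8 3 0 0 0 0 0 0]
8 23 182 185 centroid row 183.30 [0 0 0 0 0 0 0 0 0 0 4 8 8 3 0 0 0 0 0 0]
```

View pics/cmp.png

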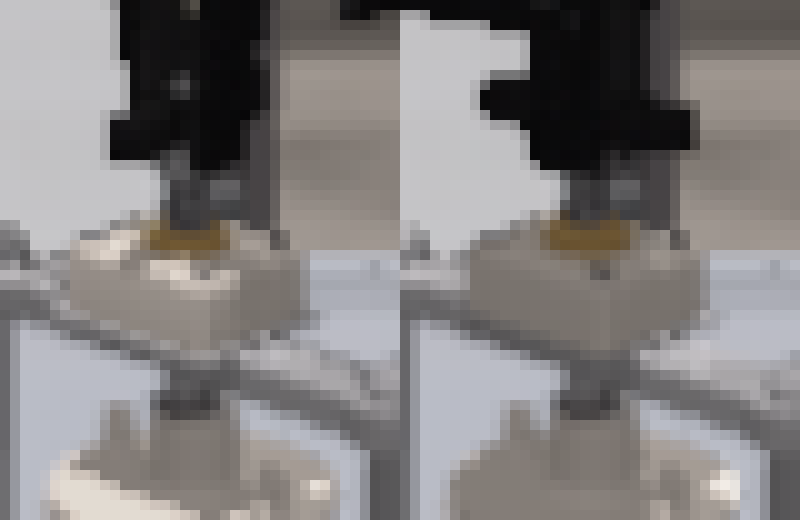

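The foot now bears on the boss and the brass nut is rising, but the tab is still in; it should release soon.

```bash
cat > e.py <<'E'
from h import *
import sys
s=r.read_state();M=R.from_quat(s["eef_rot"]).as_matrix()
print("t %.2f yaw %.3f"%(s["time"],np.arctan2(M[1,0],M[0,0])),np.round(s["ee_pos"],4),"F",np.round(s["ft_force"],1),"tq",np.round(s["torque"],3),"j7 %.2f"%s["joint_positions"][6])
S=cam("side");cv2.imwrite(f"pics/S{sys.argv[1]}.png",S[0])
b=cv2.imread("pics/S8.png"); g=lambda i:cv2.cvtColor(i,6)[180:196,336:352].astype(int)
d=g(S[0])-g(b);print("diff right of housing, max",np.abs(d[:,6:]).max(),"count>15",(np.abs(d)>15).sum())
im=S[0].astype(int)[172:192,322:340];q=im[...,2]-im[...,0];w=q*(q>20);print("nut row %.2f"%((w.sum(1)*np.arange(172,192)).sum()/w.sum()))
if np.abs(d[:,6:]).max()>15: print(g(S[0])[::2])
E
```

>>> move_arm --targets '[[[0,0,-0.08],[0,0,0.13],5],[[0,0,0],[0,0,0.07],5],[[0,0,0],[0,0,0],5]]'

```text
time: 22.4
ee_pos: [0.5133, -0.0515, 0.2168]
eef_rot: [0.93, -0.368, -0.0, -0.0]
ft_force: [-1.0, 1.3, -0.2]
width: 0.0136
grip_force: 40.0
```

```bash
python3 e.py 9
```

```text
t 22.40 yaw -0.753 [ 0.5133 -0.0515  0.2168] F [-1.   1.3 -0.2] tq [0.466 0.144 0.086] j7 -2.35
diff right of housing, max 9 count>15 9
nut row 183.25
```

>>> move_arm --targets '[[[0,0,0],[0,0,0.1],5],[[0,0,0],[0,0,0.07],5],[[0,0,0],[0,0,0],5]]'

```text
time: 22.82
ee_pos: [0.5133, -0.0516, 0.2168]
eef_rot: [0.895, -0.446, -0.0, -0.0]
ft_force: [-0.3, 1.7, -3.1]
width: 0.0136
grip_force: 40.0
```

```bash
python3 e.py 10
```

```text
t 22.82 yaw -0.924 [ 0.5133 -0.0516  0.2168] F [-0.3  1.7 -3.1] tq [0.491 0.007 0.081] j7 -2.52
diff right of housing, max 77 count>15 24
nut row 183.25
[[ 65  69  69  96 145 144 142 141 141 140 138 137 136 134 133 131]
 [ 84  73  73 106 151 152 152 152 151 149 148 148 148 147 146 143]
 [151 129 129 107 146 193 143 120 152 152 152 153 154 154 153 152]
 [190 171 124 121 124 135 118 130 161 187 188 187 178 162 180 189]
 [129 128 114 114 117 126 142 167 167 169 168 168 168 169 169 167]
 [123 117 122 117 115 119 137 178 174 174 174 175 174 174 174 174]
 [120 119 124 138 148 133 148 160 183 189 189 189 189 189 189 190]
 [123 116 145 167 175 190 198 189 189 189 189 189 189 189 189 188]]
```

A new dark edge at side px (343,185), where the sprung-out tab was predicted. Release, retreat and check from above.

>>> move_arm --targets '[[[0,0,0],[0,0,0],40],[[0,0,0],[0,0,0],40],[[0,0,0],[0,0,0],40],[[0,0,-3],[0,0,0],40],[[0,0,-4],[0,0,0],40],[[5,0,0],[0,0,0],40],[[5,0,0],[0,0,0],40],[[5,0,0],[0,0,0],40],[[5,0,0],[0,0,0],40],[[0,0,0],[0,0,0],40]]'

```text
time: 24.12
ee_pos: [0.6335, -0.2159, 0.2849]
eef_rot: [0.893, -0.45, -0.001, 0.001]
ft_force: [0.3, -0.1, 0.4]
width: 0.0349
grip_force: 0.0
```

```bash
python3 look.py 11; python3 e.py 11 | head -2
```

```text
t 24.12 tcp [ 0.6335 -0.2159  0.2849] yaw -0.932 zaxis [-0.003 -0.    -1.   ] shift cm [-20.37  -0.06   6.91] turn z 0.429 alt -2.712 j [ 0.45  0.43 -0.27  1.21  0.11  1.52 -2.31] F [ 0.3 -0.1  0.4] w 0.0349 gf 0.0
torque [ 0.12  0.02 -0.  ]
tab px 0.029 [336.2 185.8] [331.3 210.4]
tab px 0.047 [340.  184.3] [335.5 214.9]
t 24.23 yaw -0.928 [ 0.6332 -0.2118  0.2866] F [-0.5  1.   0.5] tq [ 0.149  0.02  -0.012] j7 -2.31
diff right of housing, max 56 count>15 41
```

View pics/c11.png

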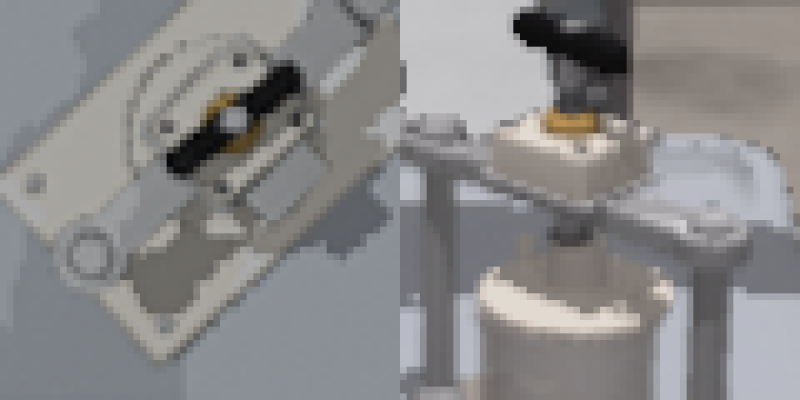

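The top crop shows the steel tab out in front of the housing at about (285,190). The bridge is home and the lid is seated.

```bash
python3 -c "
from bench import r
print(r.close_job())"
```

```text
the job is handed in; nothing more can be done
None
```

The jar is closed: the lid is seated, the bridge is home round the catch post, and the T-handle was screwed down until the tab sprang out, then stopped within 0.2 rad; I handed the job in at about 24 s, and the result has not been reported back.

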